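Hold a dental cast against the jig's sprung stop

ROBOT

A 6-joint arm with a two-finger parallel gripper is mounted at the origin on the work surface. World frame = base frame: x ahead of the robot, y to its left, z up, the work surface at z = 0. Lengths are in m, angles in rad, forces in N, time in s.
With the tool pointing down it reaches from about 0.3 to 0.875 m from the base axis. Payload 6.4 kg.
Tool frame: the origin (TCP) lies between the finger pads; the fingertips stand 25 mm ahead of it and the grasp point (between the pads) lies 6 mm ahead of it; z points along the fingers, y is the line along which they close (so a half turn about z gives the same grasp; the last joint's range is limited). The gripper opens to 88 mm and grips with 3 to 60 N. Pads are 18 mm wide; open, the fingers measure 123 mm over their backs; the gripper's body (75 mm by 187 mm) begins 45 mm behind the grasp point.
Start: joints at [0.957, 0.181, 1.607, -0, 1.354, -0.206], TCP at [0.228, 0.528, 0.241] pointing down, gripper open.
Joint ranges: [-2.99, 2.99], [-0.89, 2.07], [0.3, 2.58], [-1.14, 4.28], [0, 2.63], [-3.12, 3.12]. Speed limits (rad/s): [2.57, 2.57, 3.01, 3.14, 3.14, 3.14].

INTERFACE

Orientations are given as a unit quaternion [w, x, y, z].
In Python, from workcell import bot, eyes gives the robot as it stands.
- The arm moves only by the tool drive_tool, never from a script. Its argument "commands" is a list of rows, each an object of numbers: "rx", "ry", "rz": the turn, a rotation vector about the tool's x, y, z in rad; "dx", "dy", "dz": the shift along the tool's x, y, z in m; "grip": the gripper's target within -1 to 1 (shut at 1, half-way at 0, fully open at -1). In form: [{"rx": .., "ry": .., "rz": .., "dx": .., "dy": .., "dz": .., "grip": ..}, ...]. A call has 1 to 8 rows; each row is the pose to reach, as a shift and turn from the pose commanded when the call began, along the tool's axes at that moment; what a row does not reach only later rows make up. A row lasts 1/10 s, in which the tool goes at most 50 mm and 8.59 degrees, less where a joint would pass 70% of its speed; a pose out of reach is approached as far as the arm can. A call with a gripper value outside its range is refused whole. The fingers move at their own pace and stop on an object; "squeeze" is the grip in N (left out, the last holds). Time passes only in rows, so rows that repeat a pose let the fingers close. It gives the time, the measured TCP pose, the force, the opening and the grip force at its end, in the units of the state.
- bot.get_obs(): the state, without advancing time (a new reading comes with each control period).
- eyes.capture(name): name is "scene" or "top" or "wrist"; returns the picture (420x560x3 uint8, red, green, blue); there is no depth.
- eyes.camera_model(name): a dict with "fx", "fy", "cx", "cy" (pixels), "camera_from_world" (4x4, takes a point from world to camera coordinates). Camera axes: x right, y up, looking along -z (the intrinsics and any distortion apply to the point x, -y, -z); pixel columns grow to the right and rows downward; lengths in m; the calibration is good to about 2 mm. A picture is of the moment at which its call begins: read the wrist's pose just before it. camera_model takes no time and is no camera call; for the wrist camera it gives the pose at the moment of the call.
- bot.hand_in(): hands the job in; it is judged then, once.
The state is a dict: "time_s": time; "joint_pos": joint angles; "dq": joint speeds; "effort": joint torques, N m; "tool_pos": TCP position; "orientation": TCP orientation; "contact_force": force on the tool from outside, world axes, zero at the start; "torque": the same for the moment, N m; "finger_gap": finger opening in m; "grip_force": force on a finger pad.
Only numpy, scipy, OpenCV 4.12 (cv2) and the standard library are available. Lean on these libraries where they do the work, as an engineer would, in place of code of your own. Each camera call takes 0.05 s, during which the arm holds its last target. There are 200 camera calls.

TASK

The smaller plaster dental cast has been left tipped back on its flat heel: set it upright, teeth up, on the bed of the drilling jig and push its heel square and centred against the sprung stop plate with a steady force of about 10 newtons (the plate gives about half its travel), so that the technician can clamp it. Finish while still pressing it there, without letting go. The plaster chips, so do not drop it or drive the stop to the end of its travel, and leave the other loose things where they are.

Things in the scene. Friction and masses are not known exactly. Their poses are not given: they have to be found in the camera images.
- cast: Plaster cast to hold, 58 mm wide (y), 64 deep (x), 0.2 kg; base 40 mm thick (z), teeth on it to 50. Origin: centre of its flat underside. z: underside to teeth; x: flat heel (x=-32 mm) to round front (+32). Sides y=+-29 mm, flat and parallel from heel to x=+3 mm, then curving. Starts standing on its heel on the work surface: x up, origin 32 mm high, teeth facing the robot within 20 degrees.
- cast_heel (a point): Centre of the cast's flat heel face (58 mm wide, 40 mm high), at (-32, 0, 20) mm in the cast's frame; axes as the cast's.
- jig: Fixed jig: bare metal bed 170 (x) x 110 (y) x 12 mm; on it a sprung stop plate, behind that a grey block 90 mm wide to z=48 mm and a folded clamp to z=90. Origin: centre of the bed's underside, on the work surface; z up; x towards the stop, away from the robot within 15 degrees. Open end at x=-85 mm, resting stop's front face at x=+20. The cast stands on the bed's top, z=12 mm.
- stop_face (a point): Centre of the steel stop plate's front face, which looks to -x of the jig. Plate 70 mm wide, 40 high (z = 13 to 53 mm in the jig's frame), 8 thick. Moves with the plate; axes as the jig's. At rest at (20, 0, 33) mm in the jig's frame.
- stop (a joint): How far the stop plate is pushed back along the jig's +x, in m: 0 at rest, 0.024 at the end of its travel. It is sprung, 800 N per m from zero, so 10 N pushes it back 12.5 mm; it springs back when let go.
- dropper: Bystander, loose, to be left alone: amber dropper bottle, 36 mm diameter, 85 mm tall. Origin: centre of its underside.
- die: Bystander, loose, to be left alone: small round plaster die, 26 mm diameter, 35 mm tall. Origin: centre of its underside.
- big_cast: Bystander, loose, to be left alone: larger plaster dental cast (70 mm wide, 72 mm deep, 48 mm tall) already standing upright. Origin: centre of its underside.
- bowl: Bystander, loose, to be left alone: black rubber mixing bowl, 110 mm diameter, 60 mm tall. Origin: centre of its underside.
- spatula: Bystander, loose, to be left alone: spatula about 190 mm long, lying flat. Origin: about midway along its length, on its underside.
- jar: Bystander, loose, to be left alone: white jar, 60 mm diameter, 70 mm tall. Origin: centre of its underside.
Things that resemble listed ones, but are neither listed nor needed, are in the scene too. What is shaped like the cast but green is not meant.

How it is judged:
By the outcome, as a careful person would: the job done as asked, in the order asked, and still so for the second after the job is handed in, while the arm keeps its last pose, push and grip.
It also fails if it takes over 64 s, if anything falls off the work surface, if the arm or the gripper's body presses on something with over 40 N, if the wrist force passes 120 N, or if a joint passes its speed limit or range.

## Working session

There is one attempt and no reset: what is moved stays moved. The work goes in short steps, Python scripts to look and compute and a tool call to move; the robot and the scene stay as the last step left them, time stands still between calls to the robot, and variables do not carry over. Pictures are saved under pics/ and viewed, at most 10 in all, crops included, and the job is handed in when it is done.

Besides the shell and the picture viewer there is one more tool, called after ">>>" by a JSON object that holds its "api" and its "payload", one argument or row to a line. drive_tool: Moves the arm, as the interface text tells. Its arguments: {"type":"object","properties":{"commands":{"type":"array"},"squeeze":{"type":"number"}},"required":["commands"]}

```bash
mkdir -p pics
cat > h.py <<'E'
import numpy as np, cv2
from workcell import bot, eyes
from scipy.spatial.transform import Rotation as R
def proj(m,P):
    T=np.array(m["camera_from_world"]); p=T[:3,:3]@np.array(P,float)+T[:3,3]
    return np.array([m["cx"]+m["fx"]*p[0]/-p[2], m["cy"]-m["fy"]*p[1]/-p[2]])
def ray(m,uv):
    T=np.array(m["camera_from_world"]); Rm=T[:3,:3]; c=-Rm.T@T[:3,3]
    d=Rm.T@np.array([(uv[0]-m["cx"])/m["fx"],-(uv[1]-m["cy"])/m["fy"],-1]); return c,d
def onz(m,uv,z):
    c,d=ray(m,uv); return c+d*(z-c[2])/d[2]
def snap(n,f):
    m=eyes.camera_model(n); im=eyes.capture(n); cv2.imwrite(f"pics/{f}.png",im[:,:,::-1]); return m,im
E
python3 - <<'E'
from h import *
a=snap("scene","s0");b=snap("top","t0")
print(a[0].keys(), b[0], a[0]); print(bot.get_obs())
cv2.imwrite("pics/t0b.png",cv2.resize(cv2.imread("pics/t0.png"),(800,600),interpolation=cv2.INTER_CUBIC))
cv2.imwrite("pics/s0b.png",cv2.resize(cv2.imread("pics/s0.png"),(800,600),interpolation=cv2.INTER_CUBIC))
E
```

```text
dict_keys(['fx', 'fy', 'cx', 'cy', 'camera_from_world']) {'fx': 501.2929053872929, 'fy': 501.2929053872929, 'cx': 273.4116215530121, 'cy': 210.32874206593303, 'camera_from_world': array([[-0.06859137, -0.99763691, -0.00397647,  0.04143161],
       [ 0.97670272, -0.0679634 ,  0.20355042, -0.57873185],
       [-0.20333967,  0.01007797,  0.97905639, -1.41211183],
       [ 0.        ,  0.        ,  0.        ,  1.        ]])} {'fx': 424.18570955743076, 'fy': 424.18570955743076, 'cx': 280.16796926348644, 'cy': 214.56570099436317, 'camera_from_world': array([[-0.10467396,  0.99445851, -0.00977943,  0.06415099],
       [-0.58383919, -0.05348679,  0.81010553,  0.30485998],
       [ 0.80509326,  0.09050657,  0.58620252, -1.53013325],
       [ 0.        ,  0.        ,  0.        ,  1.        ]])}
{'time_s': 0.1, 'joint_pos': array([ 9.56691747e-01,  1.81430557e-01,  1.60787207e+00,  1.14555640e-05,
        1.35381241e+00, -2.06290156e-01]), 'dq': array([ 0.00043368, -0.00304578, -0.00420179, -0.00127702, -0.00061929,
        0.0014867 ]), 'effort': array([ 9.16348181e-04, -4.34815586e+01, -3.42698443e+01,  7.04706833e-02,
        3.38944362e-02, -4.82393330e-05]), 'tool_pos': array([0.22774929, 0.52746687, 0.23983796]), 'orientation': array([-3.08685206e-04,  2.02498285e-01,  9.79282321e-01, -6.95816287e-04]), 'contact_force': array([ 0.50121039,  0.47396564, -0.10275206]), 'torque': array([0.01066395, 0.01058381, 0.03813952]), 'grip_force': 0.0, 'finger_gap': 0.08841456814087859}
```

View pics/t0b.png

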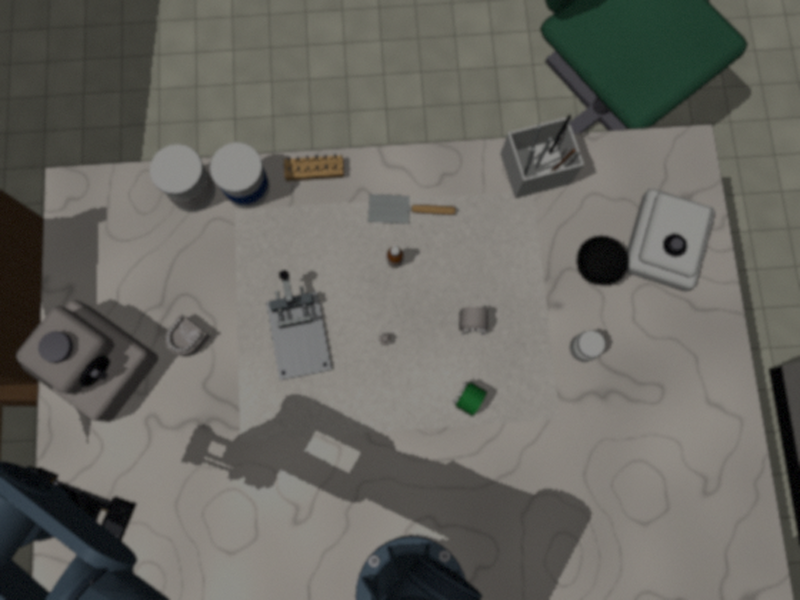

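View pics/s0b.png

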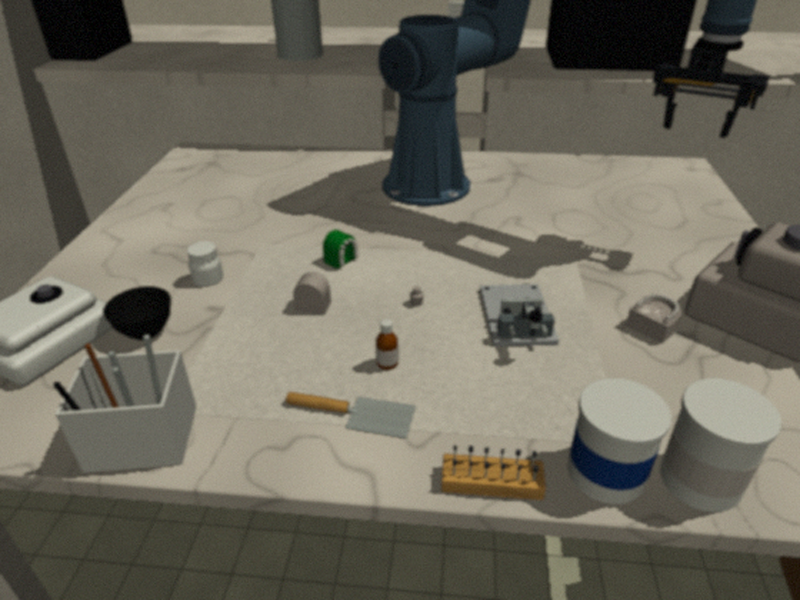

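Top view (800x600 pixels): candidates for the cast are:
- The grey block at (475,320), standing with its round side up. It is in the work area and small.
- The green one at (471,398), excluded by its colour.
- The grey cast at (187,335), which lies flat and upright, so it is probably the big cast.
- The die at (387,338), which is too small.

The jig is at (300,335) with its stop and clamp at the far end. I choose the block at (475,320) and check it in a crop.

Run:
```python
from h import *
mt=eyes.camera_model("top");ms=eyes.camera_model("scene")
t=cv2.imread("pics/t0.png");s=cv2.imread("pics/s0.png")
k=.7
for n,uv,z in [("cast",(475,320),.05),("big",(187,335),.045),("green",(471,398),.05),("die",(387,338),.03),("jigcentre",(300,350),.012)]:
    print(n,onz(mt,np.array(uv)*k,z).round(3))
a=cv2.resize(t[200:250,310:360],(400,400),interpolation=cv2.INTER_CUBIC)
b=cv2.resize(s[180:230,195:245],(400,400),interpolation=cv2.INTER_CUBIC)
c=cv2.resize(t[185:270,180:240],(400,567),interpolation=cv2.INTER_CUBIC)[:200*2]
cv2.imwrite("pics/crop.png",cv2.convertScaleAbs(np.hstack([a,b]),alpha=1.4))
c=cv2.resize(t[185:270,180:240],None,fx=6,fy=6,interpolation=cv2.INTER_CUBIC)
d=cv2.resize(s[190:250,330:400],None,fx=6,fy=6,interpolation=cv2.INTER_CUBIC)
d=cv2.copyMakeBorder(d,0,c.shape[0]-d.shape[0],0,0,cv2.BORDER_CONSTANT)
cv2.imwrite("pics/cropj.png",cv2.convertScaleAbs(np.hstack([c,d]),alpha=1.4))
```

```text
cast [ 0.529 -0.169  0.05 ]
big [0.54  0.424 0.045]
green [ 0.371 -0.146  0.05 ]
die [0.508 0.014 0.03 ]
jigcentre [0.498 0.197 0.012]
```

View pics/crop.png

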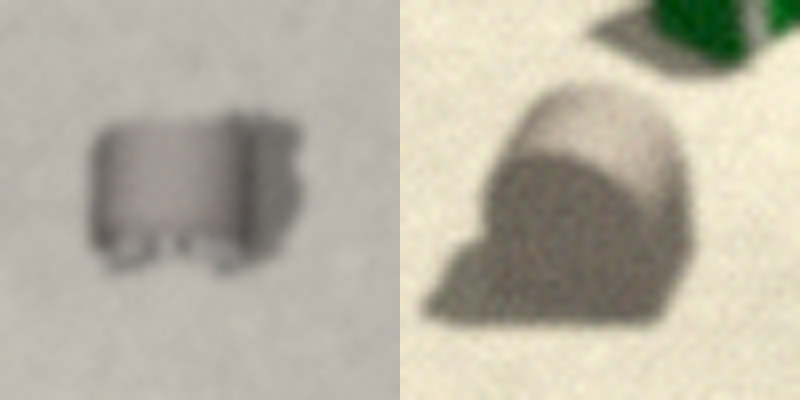

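View pics/cropj.png

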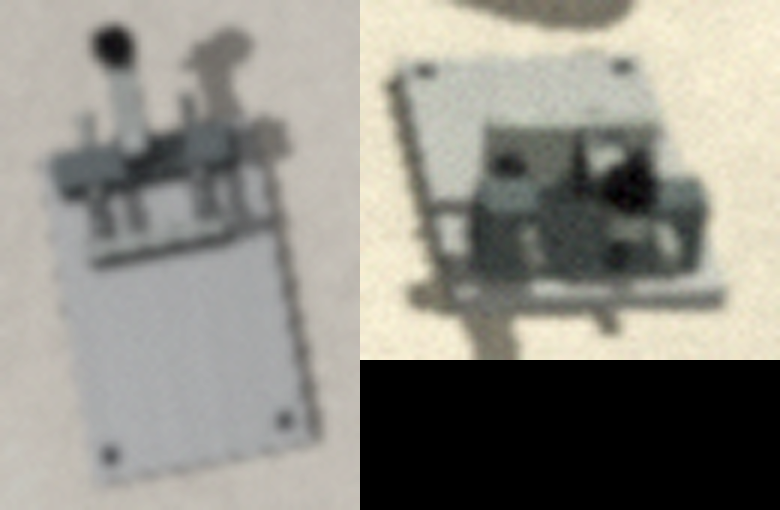

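The crop shows the cast with its round side up and two tooth lobes facing the robot, and its yaw is near 0, so the choice is right. The jig's bed, its two front screws and its stop with the clamp behind are clear.

```bash
cat >> h.py <<'E'
def Rt(az,pitch,ysign):
    # approach dir with azimuth az, pitch below horizontal (rad); tool y horizontal = ysign*left of az
    z=np.array([np.cos(az)*np.cos(pitch),np.sin(az)*np.cos(pitch),-np.sin(pitch)])
    y=ysign*np.array([-np.sin(az),np.cos(az),0]); return np.c_[np.cross(y,z),y,z]
def pose():
    o=bot.get_obs(); q=np.array(o["orientation"]); return np.array(o["tool_pos"]),R.from_quat(q[[1,2,3,0]]).as_matrix(),o
def delta(P,Rm):
    p,r,_=pose(); d=r.T@(np.array(P)-p); w=R.from_matrix(r.T@Rm).as_rotvec()
    print("d",d.round(4),"r",w.round(4),"deg",np.degrees(np.linalg.norm(w)).round(1))
E
python3 - <<'E'
from h import *
mt=eyes.camera_model("top");mw=eyes.camera_model("wrist")
p,r,o=pose(); T=np.array(mw["camera_from_world"]); c=-T[:3,:3].T@T[:3,3]
print("cam in tool",r.T@(c-p),"look",r.T@(-T[2,:3]),"right",r.T@T[0,:3],mw["fx"])
g=lambda x,y:(180+x/6,185+y/6)
for n,uv,z in [("bl",(100,485),.012),("br",(320,437),.012),("s1",(110,456),.012),("s2",(285,420),.012),("stopL",(93,265),.053),("stopR",(240,235),.053)]:
    print(n,onz(mt,g(*uv),z).round(4))
g=lambda x,y:(310+x/8,200+y/8)
print("cast top",[onz(mt,g(x,y),.064).round(4) for x,y in [(170,118),(170,235)]], [onz(mt,g(x,y),.032).round(4) for x,y in [(92,180),(245,180)]])
delta([.40,.20,.30],Rt(.2,np.radians(60),1))
delta([.40,.20,.30],Rt(.2,np.radians(60),-1))
E
```

```text
cam in tool [ 0.07034371 -0.00059872 -0.14393396] look [-0.26892086 -0.00107205  0.96316168] right [1.39624721e-04 9.99999327e-01 1.15203950e-03] 299.1918440029882
bl [0.4381 0.2396 0.012 ]
br [0.4544 0.1298 0.012 ]
s1 [0.4521 0.2341 0.012 ]
s2 [0.464  0.1467 0.012 ]
stopL [0.5412 0.2328 0.053 ]
stopR [0.5511 0.1605 0.053 ]
cast top [array([ 0.5544, -0.1661,  0.064 ]), array([ 0.5113, -0.1622,  0.064 ])] [array([ 0.5391, -0.1391,  0.032 ]), array([ 0.5352, -0.1959,  0.032 ])]
d [-0.288  -0.2324 -0.0599] r [-0.1604 -0.508  -0.5934] deg 45.7
d [-0.288  -0.2324 -0.0599] r [-0.6602  0.2084  2.4599] deg 146.4
```

>>> {"api": "drive_tool", "payload": {
  "commands": [
    {"dx": -0.288,"dy": -0.232,"dz": -0.06,"rx": -0.66,"ry": 0.208,"rz": 2.46,"grip": -1},
    {"dx": -0.288,"dy": -0.232,"dz": -0.06,"rx": -0.66,"ry": 0.208,"rz": 2.46,"grip": -1},
    {"dx": -0.288,"dy": -0.232,"dz": -0.06,"rx": -0.66,"ry": 0.208,"rz": 2.46,"grip": -1},
    {"dx": -0.288,"dy": -0.232,"dz": -0.06,"rx": -0.66,"ry": 0.208,"rz": 2.46,"grip": -1},
    {"dx": -0.288,"dy": -0.232,"dz": -0.06,"rx": -0.66,"ry": 0.208,"rz": 2.46,"grip": -1},
    {"dx": -0.288,"dy": -0.232,"dz": -0.06,"rx": -0.66,"ry": 0.208,"rz": 2.46,"grip": -1},
    {"dx": -0.288,"dy": -0.232,"dz": -0.06,"rx": -0.66,"ry": 0.208,"rz": 2.46,"grip": -1},
    {"dx": -0.288,"dy": -0.232,"dz": -0.06,"rx": -0.66,"ry": 0.208,"rz": 2.46,"grip": -1}
  ]
}}

```text
time_s: 0.9
tool_pos: [0.4019, 0.1976, 0.3013]
orientation: [-0.014, 0.702, 0.695, 0.153]
contact_force: [1.2, -0.3, 0.4]
finger_gap: 0.0881
grip_force: 0.0
```

Run:
```python
from h import *
p,r,o=pose(); print(o["time_s"],o["joint_pos"].round(3),p)
delta([.40,.20,.30],Rt(.147,np.radians(60),-1))
```

```text
0.9 [ 0.022 -0.379  2.026  0.24   1.296 -0.009] [0.40187338 0.19760959 0.30129285]
d [ 0.002  -0.0022  0.0014] r [-0.3674  0.0999  1.3443] deg 80.1
```

>>> {"api": "drive_tool", "payload": {
  "commands": [
    {"rx": -0.367,"ry": 0.1,"rz": 1.344,"grip": -1},
    {"rx": -0.367,"ry": 0.1,"rz": 1.344,"grip": -1},
    {"rx": -0.367,"ry": 0.1,"rz": 1.344,"grip": -1},
    {"rx": -0.367,"ry": 0.1,"rz": 1.344,"grip": -1},
    {"rx": -0.367,"ry": 0.1,"rz": 1.344,"grip": -1},
    {"rx": -0.367,"ry": 0.1,"rz": 1.344,"grip": -1},
    {"rx": -0.367,"ry": 0.1,"rz": 1.344,"grip": -1},
    {"rx": -0.367,"ry": 0.1,"rz": 1.344,"grip": -1}
  ]
}}

```text
invalid input
```

Run:
```python
from h import *
p,r,o=pose(); print(o["time_s"],o["joint_pos"].round(3),p)
delta([.40,.20,.30],Rt(.147,np.radians(60),-1))
m,im=snap("wrist","w0"); np.save("w0.npy",m["camera_from_world"]); print({k:m[k] for k in("fx","cx","cy")})
for n,P in dict(bl=(.438,.24,.012),br=(.454,.13,.012),st=(.55,.2,.033)).items(): print(n,proj(m,P).round(0))
delta([.44,-.166,.22],Rt(0,np.radians(45),-1))
```

```text
0.9 [ 0.022 -0.379  2.026  0.24   1.296 -0.009] [0.40187338 0.19760959 0.30129285]
d [ 0.002  -0.0022  0.0014] r [-0.3674  0.0999  1.3443] deg 80.1
{'fx': 299.1918440029882, 'cx': 283.6810036984736, 'cy': 212.10234405671963}
bl [270. 195.]
br [283. 268.]
st [347. 219.]
d [-0.3713  0.0362  0.0007] r [-0.616   0.2841  1.4063] deg 89.5
```

View pics/w0.png

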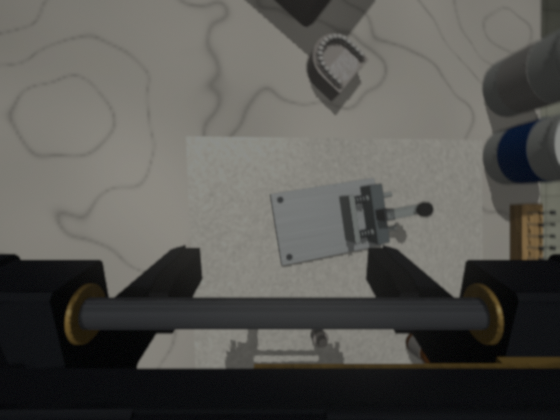

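The wrist view shows the jig bed, with its front corners at about (272,194) and (282,266), and the stop and clamp on the right. This matches the estimate to about 2 px. The move call was refused, probably for missing keys, so I send all keys and go to the cast.

>>> {"api": "drive_tool", "payload": {
  "commands": [
    {"dx": -0.371,"dy": 0.036,"dz": 0,"rx": -0.616,"ry": 0.284,"rz": 1.406,"grip": -1},
    {"dx": -0.371,"dy": 0.036,"dz": 0,"rx": -0.616,"ry": 0.284,"rz": 1.406,"grip": -1},
    {"dx": -0.371,"dy": 0.036,"dz": 0,"rx": -0.616,"ry": 0.284,"rz": 1.406,"grip": -1},
    {"dx": -0.371,"dy": 0.036,"dz": 0,"rx": -0.616,"ry": 0.284,"rz": 1.406,"grip": -1},
    {"dx": -0.371,"dy": 0.036,"dz": 0,"rx": -0.616,"ry": 0.284,"rz": 1.406,"grip": -1},
    {"dx": -0.371,"dy": 0.036,"dz": 0,"rx": -0.616,"ry": 0.284,"rz": 1.406,"grip": -1},
    {"dx": -0.371,"dy": 0.036,"dz": 0,"rx": -0.616,"ry": 0.284,"rz": 1.406,"grip": -1},
    {"dx": -0.371,"dy": 0.036,"dz": 0,"rx": -0.616,"ry": 0.284,"rz": 1.406,"grip": -1}
  ]
}}

```text
time_s: 1.75
tool_pos: [0.4432, -0.1645, 0.2197]
orientation: [-0.005, 0.921, 0.181, 0.345]
contact_force: [-0.1, 0.6, -0.4]
finger_gap: 0.0881
grip_force: 0.0
```

Run:
```python
from h import *
p,r,o=pose(); print(o["time_s"],o["joint_pos"].round(3),p)
delta([.44,-.166,.22],Rt(0,np.radians(45),-1))
```

```text
1.75 [-1.071 -0.34   2.293  0.773  1.097 -0.222] [ 0.44324958 -0.16445746  0.21974605]
d [-0.0026  0.0004 -0.0025] r [-0.1492  0.0669  0.3314] deg 21.2
```

>>> {"api": "drive_tool", "payload": {
  "commands": [
    {"dx": -0.003,"dy": 0,"dz": -0.002,"rx": -0.149,"ry": 0.067,"rz": 0.331,"grip": -1},
    {"dx": -0.003,"dy": 0,"dz": -0.002,"rx": -0.149,"ry": 0.067,"rz": 0.331,"grip": -1},
    {"dx": -0.003,"dy": 0,"dz": -0.002,"rx": -0.149,"ry": 0.067,"rz": 0.331,"grip": -1},
    {"dx": -0.003,"dy": 0,"dz": -0.002,"rx": -0.149,"ry": 0.067,"rz": 0.331,"grip": -1},
    {"dx": -0.003,"dy": 0,"dz": -0.002,"rx": -0.149,"ry": 0.067,"rz": 0.331,"grip": -1}
  ]
}}

```text
time_s: 2.25
tool_pos: [0.4404, -0.1617, 0.2202]
orientation: [-0.001, 0.924, 0.006, 0.382]
contact_force: [0.1, 0.4, -0.0]
finger_gap: 0.0878
grip_force: 0.0
```

Run:
```python
from h import *
p,r,o=pose(); print(o["time_s"],o["joint_pos"].round(3),p)
delta([.44,-.166,.22],Rt(0,np.radians(45),-1))
m,im=snap("wrist","w1"); np.save("w1.npy",m["camera_from_world"])
for P in [(.553,-.138,0),(.553,-.196,0),(.513,-.138,0),(.513,-.196,0)]: print(proj(m,P).round(0))
```

```text
2.25 [-1.078 -0.477  2.413  0.855  0.976  0.062] [ 0.4403559  -0.16170641  0.22022284]
d [-0.0005  0.0043 -0.0001] r [-0.006   0.0005  0.0112] deg 0.7
[266. 239.]
[309. 239.]
[265. 267.]
[310. 268.]
```

View pics/w1.png

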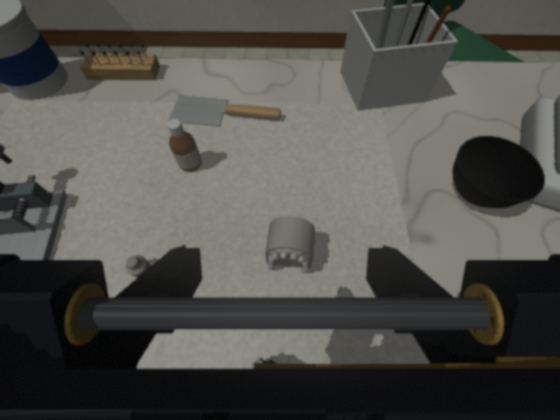

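The wrist view shows the cast at about (290,243), teeth towards the robot, roughly 45 px wide and clear between the fingers. The green cast is below and the dropper is at (185,148). I go to a pre-grasp point 90 mm back along the 45° approach and look from near.

>>> {"api": "drive_tool", "payload": {
  "commands": [
    {"dx": -0.074,"dy": 0.006,"dz": 0.102,"rx": -0.006,"ry": 0,"rz": 0.011,"grip": -1},
    {"dx": -0.074,"dy": 0.006,"dz": 0.102,"rx": -0.006,"ry": 0,"rz": 0.011,"grip": -1},
    {"dx": -0.074,"dy": 0.006,"dz": 0.102,"rx": -0.006,"ry": 0,"rz": 0.011,"grip": -1},
    {"dx": -0.074,"dy": 0.006,"dz": 0.102,"rx": -0.006,"ry": 0,"rz": 0.011,"grip": -1},
    {"dx": -0.074,"dy": 0.006,"dz": 0.102,"rx": -0.006,"ry": 0,"rz": 0.011,"grip": -1},
    {"dx": -0.074,"dy": 0.006,"dz": 0.102,"rx": -0.006,"ry": 0,"rz": 0.011,"grip": -1}
  ]
}}

```text
time_s: 2.9
tool_pos: [0.4609, -0.1693, 0.0977]
orientation: [0.001, 0.923, -0.001, 0.384]
contact_force: [-0.0, 0.1, 0.5]
finger_gap: 0.0885
grip_force: 0.0
```

Run:
```python
from h import *
p,r,o=pose(); print(o["time_s"],o["joint_pos"].round(3),p)
m,im=snap("wrist","w2"); np.save("w2.npy",m["camera_from_world"])
cc=[proj(m,P).round(0) for P in [(.553,-.138,0),(.553,-.196,0),(.513,-.138,0),(.513,-.196,0),(.553,-.138,.035),(.553,-.196,.035),(.513,-.138,.035),(.513,-.196,.035)]]
print(*cc)
u=int(proj(m,(.53,-.167,.03))[0]);v=int(proj(m,(.53,-.167,.03))[1])
c=cv2.resize(im[v-60:v+60,u-80:u+80,::-1],(800,600),interpolation=cv2.INTER_CUBIC); print("off",u-80,v-60)
cv2.imwrite("pics/w2c.png",cv2.convertScaleAbs(c,alpha=1.4))
```

```text
2.9 [-1.02  -0.04   2.433  1.239  0.691 -0.433] [ 0.46092141 -0.16926372  0.09769492]
[251. 206.] [311. 206.] [248. 245.] [313. 245.] [247. 186.] [314. 186.] [244. 227.] [317. 227.]
off 200 151
```

View pics/w2c.png

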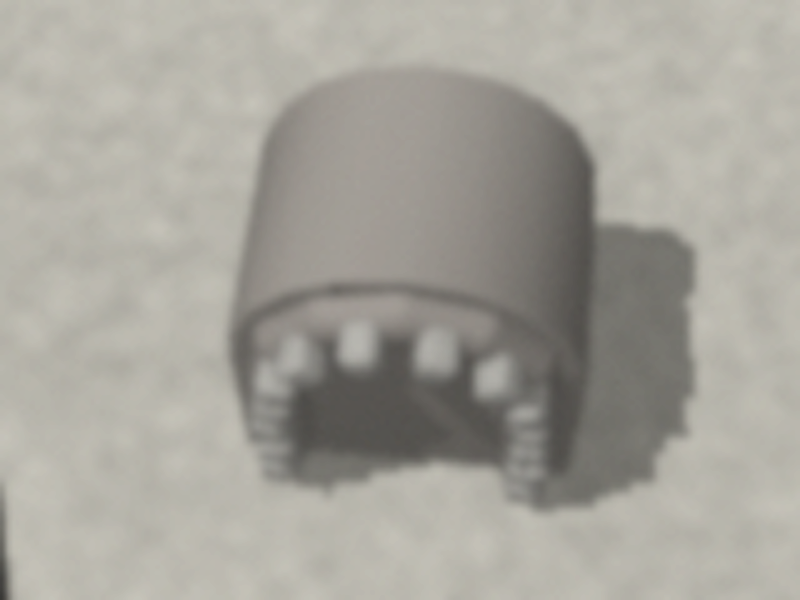

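The near crop shows the cast with heel corners at (250,243) and (313,245), against (248,245) and (313,245) predicted. It is yawed about 3.5°, with its teeth slightly to the robot's left. Both fingers clear it.

>>> {"api": "drive_tool", "payload": {
  "commands": [
    {"dx": 0,"dy": 0,"dz": 0.01,"rx": -0.042,"ry": 0,"rz": 0.042,"grip": -1},
    {"dx": 0,"dy": 0,"dz": 0.03,"rx": -0.042,"ry": 0,"rz": 0.042,"grip": -1},
    {"dx": 0,"dy": 0,"dz": 0.05,"rx": -0.042,"ry": 0,"rz": 0.042,"grip": -1},
    {"dx": 0,"dy": 0,"dz": 0.07,"rx": -0.042,"ry": 0,"rz": 0.042,"grip": -1},
    {"dx": 0,"dy": 0,"dz": 0.08,"rx": -0.042,"ry": 0,"rz": 0.042,"grip": -1},
    {"dx": 0,"dy": 0,"dz": 0.08,"rx": -0.042,"ry": 0,"rz": 0.042,"grip": -1},
    {"dx": 0,"dy": 0,"dz": 0.08,"rx": -0.042,"ry": 0,"rz": 0.042,"grip": -1}
  ]
}}

```text
time_s: 3.65
tool_pos: [0.5173, -0.1689, 0.0409]
orientation: [0.012, 0.923, -0.028, 0.384]
contact_force: [-0.4, -0.1, -0.2]
finger_gap: 0.0886
grip_force: 0.0
```

Run:
```python
from h import *
p,r,o=pose(); print(o["time_s"],o["joint_pos"].round(3),p,o["contact_force"])
delta([.524,-.1693,.031],Rt(-.06,np.radians(45),-1))
```

```text
3.65 [-0.838  0.249  2.32   1.658  0.521 -0.706] [ 0.51734628 -0.16887027  0.04093269] [-0.38877664 -0.08845567 -0.20082925]
d [-0.0023  0.      0.0117] r [ 0.0016 -0.0023 -0.0005] deg 0.2
```

>>> {"api": "drive_tool", "payload": {
  "commands": [
    {"dx": -0.002,"dy": 0,"dz": 0.012,"rx": 0,"ry": 0,"rz": 0,"grip": -1},
    {"dx": -0.002,"dy": 0,"dz": 0.012,"rx": 0,"ry": 0,"rz": 0,"grip": -1},
    {"dx": -0.002,"dy": 0,"dz": 0.012,"rx": 0,"ry": 0,"rz": 0,"grip": 0.2},
    {"dx": -0.002,"dy": 0,"dz": 0.012,"rx": 0,"ry": 0,"rz": 0,"grip": 1},
    {"dx": -0.002,"dy": 0,"dz": 0.012,"rx": 0,"ry": 0,"rz": 0,"grip": 1},
    {"dx": -0.002,"dy": 0,"dz": 0.012,"rx": 0,"ry": 0,"rz": 0,"grip": 1},
    {"dx": -0.002,"dy": 0,"dz": 0.012,"rx": 0,"ry": 0,"rz": 0,"grip": 1},
    {"dx": -0.002,"dy": 0,"dz": 0.012,"rx": 0,"ry": 0,"rz": 0,"grip": 1}
  ],
  "squeeze": 15
}}

```text
time_s: 4.45
tool_pos: [0.5237, -0.1687, 0.0295]
orientation: [0.011, 0.923, -0.029, 0.383]
contact_force: [-4.8, 1.0, 6.8]
finger_gap: 0.0579
grip_force: 15.0
```

>>> {"api": "drive_tool", "payload": {
  "commands": [
    {"dx": 0,"dy": 0,"dz": 0,"rx": 0,"ry": 0,"rz": 0,"grip": 1},
    {"dx": 0,"dy": 0,"dz": 0,"rx": 0,"ry": 0,"rz": 0,"grip": 1},
    {"dx": 0,"dy": 0,"dz": 0,"rx": 0,"ry": 0,"rz": 0,"grip": 1},
    {"dx": 0,"dy": 0,"dz": 0,"rx": 0,"ry": 0,"rz": 0,"grip": 1}
  ],
  "squeeze": 40
}}

```text
time_s: 4.85
tool_pos: [0.5237, -0.1687, 0.0295]
orientation: [0.011, 0.923, -0.029, 0.383]
contact_force: [-5.2, 0.3, 7.4]
finger_gap: 0.0575
grip_force: 39.9
```

Run:
```python
from h import *
p,r,o=pose(); print(o["time_s"],o["joint_pos"].round(3),p,o["contact_force"],o["finger_gap"],o["grip_force"])
delta(p+[0,0,.15],Rt(-.06,np.radians(45),-1))
m,im=snap("wrist","w3"); cv2.imwrite("pics/w3c.png",cv2.resize(im[120:320,160:400,::-1],(720,600)))
```

```text
4.85 [-0.822  0.296  2.3    1.716  0.516 -0.757] [ 0.52371499 -0.16868401  0.02953597] [-5.2135561   0.27982823  7.37117705] 0.057465479565084306 39.949559569358826
d [ 0.1061 -0.0002 -0.106 ] r [ 0.0006 -0.0004 -0.0025] deg 0.1
```

View pics/w3c.png

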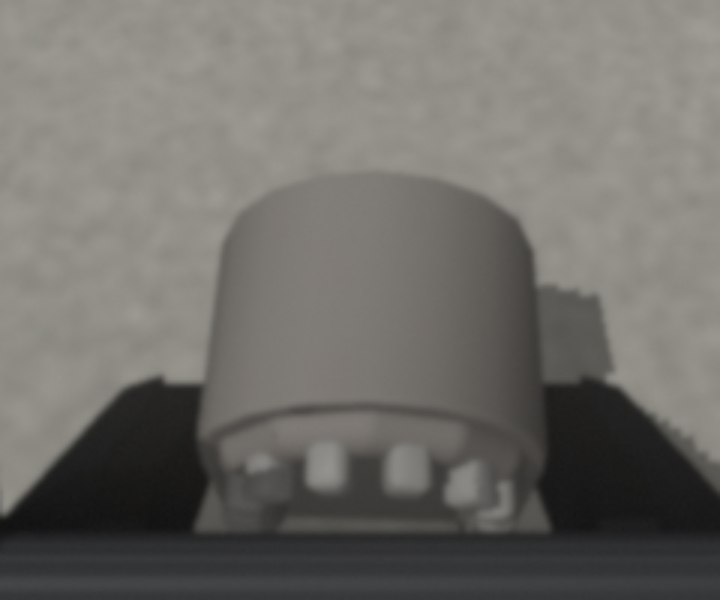

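The cast is held square between the fingers, centred at crop x of about 372, with the teeth at the bottom. Lift.

>>> {"api": "drive_tool", "payload": {
  "commands": [
    {"dx": 0.007,"dy": 0,"dz": -0.007,"rx": 0,"ry": 0,"rz": 0,"grip": 1},
    {"dx": 0.018,"dy": 0,"dz": -0.018,"rx": 0,"ry": 0,"rz": 0,"grip": 1},
    {"dx": 0.036,"dy": 0,"dz": -0.036,"rx": 0,"ry": 0,"rz": 0,"grip": 1},
    {"dx": 0.06,"dy": 0,"dz": -0.06,"rx": 0,"ry": 0,"rz": 0,"grip": 1},
    {"dx": 0.085,"dy": 0,"dz": -0.085,"rx": 0,"ry": 0,"rz": 0,"grip": 1},
    {"dx": 0.106,"dy": 0,"dz": -0.106,"rx": 0,"ry": 0,"rz": 0,"grip": 1},
    {"dx": 0.106,"dy": 0,"dz": -0.106,"rx": 0,"ry": 0,"rz": 0,"grip": 1}
  ]
}}

```text
time_s: 5.6
tool_pos: [0.5252, -0.1704, 0.1835]
orientation: [0.014, 0.922, -0.028, 0.385]
contact_force: [0.3, -0.4, -1.3]
finger_gap: 0.0573
grip_force: 39.9
```

Run:
```python
from h import *
p,r,o=pose(); print(o["time_s"],o["joint_pos"].round(3),p,o["contact_force"],o["finger_gap"],o["grip_force"])
delta([.44,0.0,.25],Rt(0.045,np.radians(45),-1))
m,im=snap("wrist","w4"); a=cv2.imread("pics/w3.png")
cv2.imwrite("pics/w4c.png",np.hstack([cv2.resize(x[150:310,200:380],(400,356)) for x in (a,im[:,:,::-1])]))
```

```text
5.6 [-0.822 -0.158  2.287  0.985  0.625  0.093] [ 0.52518499 -0.17038874  0.18350813] [ 0.32469193 -0.43288941 -1.28405656] 0.057277570388914796 39.945063292980194
d [-0.0194 -0.1645 -0.1152] r [ 0.0789 -0.0049 -0.0722] deg 6.1
```

View pics/w4c.png

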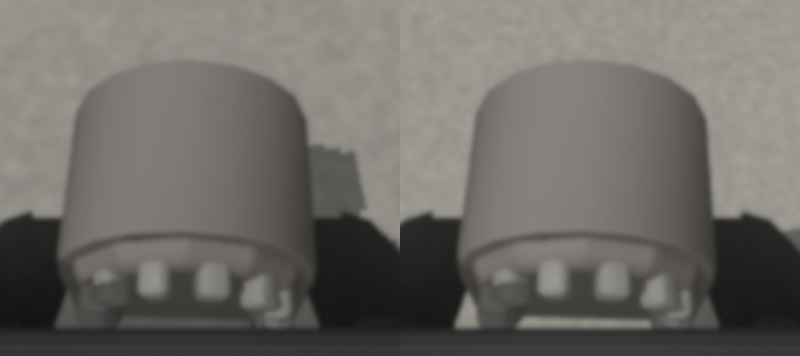

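The lifted view (right) is the same as the held view (left), so there was no slip. I move to mid-table and roll by -180° about the tool axis there, which turns the cast upright with its heel ahead.

>>> {"api": "drive_tool", "payload": {
  "commands": [
    {"dx": 0.01,"dy": -0.035,"dz": 0,"rx": 0.042,"ry": 0,"rz": -0.042,"grip": 1},
    {"dx": 0.02,"dy": -0.07,"dz": -0.004,"rx": 0.042,"ry": 0,"rz": -0.042,"grip": 1},
    {"dx": 0.03,"dy": -0.105,"dz": -0.006,"rx": 0.042,"ry": 0,"rz": -0.042,"grip": 1},
    {"dx": 0.04,"dy": -0.14,"dz": -0.008,"rx": 0.042,"ry": 0,"rz": -0.042,"grip": 1},
    {"dx": 0.044,"dy": -0.17,"dz": -0.008,"rx": 0.042,"ry": 0,"rz": -0.042,"grip": 1},
    {"dx": 0.044,"dy": -0.17,"dz": -0.008,"rx": 0.042,"ry": 0,"rz": -0.042,"grip": 1},
    {"dx": 0.044,"dy": -0.17,"dz": -0.008,"rx": 0.042,"ry": 0,"rz": -0.042,"grip": 1},
    {"dx": 0.044,"dy": -0.17,"dz": -0.008,"rx": 0.042,"ry": 0,"rz": -0.042,"grip": 1}
  ]
}}

```text
time_s: 6.45
tool_pos: [0.5589, -0.0013, 0.2141]
orientation: [-0.0, 0.925, -0.002, 0.381]
contact_force: [0.5, -0.4, -1.2]
finger_gap: 0.057
grip_force: 39.9
```

Run:
```python
from h import *
p,r,o=pose(); print(o["time_s"],o["joint_pos"].round(3),p)
delta([.55,0,.22],Rt(0,np.radians(45),-1))
```

```text
6.45 [-0.356 -0.237  2.269  0.623  0.433  0.739] [ 0.55889016 -0.00126146  0.21406629]
d [-0.0021 -0.0012 -0.0105] r [ 0.0007  0.0033 -0.0038] deg 0.3
```

>>> {"api": "drive_tool", "payload": {
  "commands": [
    {"dx": 0,"dy": 0,"dz": 0,"rx": 0,"ry": 0,"rz": -0.12,"grip": 1},
    {"dx": 0,"dy": 0,"dz": 0,"rx": 0,"ry": 0,"rz": -0.26,"grip": 1},
    {"dx": 0,"dy": 0,"dz": 0,"rx": 0,"ry": 0,"rz": -0.4,"grip": 1},
    {"dx": 0,"dy": 0,"dz": 0,"rx": 0,"ry": 0,"rz": -0.54,"grip": 1},
    {"dx": 0,"dy": 0,"dz": 0,"rx": 0,"ry": 0,"rz": -0.68,"grip": 1},
    {"dx": 0,"dy": 0,"dz": 0,"rx": 0,"ry": 0,"rz": -0.82,"grip": 1},
    {"dx": 0,"dy": 0,"dz": 0,"rx": 0,"ry": 0,"rz": -0.96,"grip": 1},
    {"dx": 0,"dy": 0,"dz": 0,"rx": 0,"ry": 0,"rz": -1.1,"grip": 1}
  ]
}}

```text
time_s: 7.25
tool_pos: [0.5593, -0.0026, 0.215]
orientation: [0.201, 0.788, 0.483, 0.325]
contact_force: [-0.8, 0.7, -2.0]
finger_gap: 0.0575
grip_force: 39.9
```

>>> {"api": "drive_tool", "payload": {
  "commands": [
    {"dx": 0,"dy": 0,"dz": 0,"rx": 0,"ry": 0,"rz": -0.14,"grip": 1},
    {"dx": 0,"dy": 0,"dz": 0,"rx": 0,"ry": 0,"rz": -0.28,"grip": 1},
    {"dx": 0,"dy": 0,"dz": 0,"rx": 0,"ry": 0,"rz": -0.42,"grip": 1},
    {"dx": 0,"dy": 0,"dz": 0,"rx": 0,"ry": 0,"rz": -0.56,"grip": 1},
    {"dx": 0,"dy": 0,"dz": 0,"rx": 0,"ry": 0,"rz": -0.7,"grip": 1},
    {"dx": 0,"dy": 0,"dz": 0,"rx": 0,"ry": 0,"rz": -0.84,"grip": 1},
    {"dx": 0,"dy": 0,"dz": 0,"rx": 0,"ry": 0,"rz": -0.98,"grip": 1},
    {"dx": 0,"dy": 0,"dz": 0,"rx": 0,"ry": 0,"rz": -1.1,"grip": 1}
  ]
}}

```text
time_s: 8.05
tool_pos: [0.5593, -0.0026, 0.2151]
orientation: [0.341, 0.419, 0.824, 0.172]
contact_force: [-0.6, -0.8, -2.2]
finger_gap: 0.0575
grip_force: 39.9
```

>>> {"api": "drive_tool", "payload": {
  "commands": [
    {"dx": 0,"dy": 0,"dz": 0,"rx": 0,"ry": 0,"rz": -0.14,"grip": 1},
    {"dx": 0,"dy": 0,"dz": 0,"rx": 0,"ry": 0,"rz": -0.28,"grip": 1},
    {"dx": 0,"dy": 0,"dz": 0,"rx": 0,"ry": 0,"rz": -0.42,"grip": 1},
    {"dx": 0,"dy": 0,"dz": 0,"rx": 0,"ry": 0,"rz": -0.56,"grip": 1},
    {"dx": 0,"dy": 0,"dz": 0,"rx": 0,"ry": 0,"rz": -0.7,"grip": 1},
    {"dx": 0,"dy": 0,"dz": 0,"rx": 0,"ry": 0,"rz": -0.84,"grip": 1},
    {"dx": 0,"dy": 0,"dz": 0,"rx": 0,"ry": 0,"rz": -0.94,"grip": 1},
    {"dx": 0,"dy": 0,"dz": 0,"rx": 0,"ry": 0,"rz": -0.94,"grip": 1}
  ]
}}

```text
time_s: 8.85
tool_pos: [0.5593, -0.0024, 0.2152]
orientation: [0.382, 0.003, 0.924, -0.0]
contact_force: [0.7, -0.4, -3.0]
finger_gap: 0.0576
grip_force: 39.9
```

Run:
```python
from h import *
p,r,o=pose(); print(o["time_s"],o["joint_pos"].round(3),p)
def fit(m,f,box,name):
    im=cv2.imread(f).astype(int); x0,y0,x1,y1=box
    d=cv2.GaussianBlur((im[:,:,0]-im[:,:,2]).astype(np.float32),(0,0),1.0)[y0:y1,x0:x1]
    t,_=cv2.threshold(cv2.normalize(d,None,0,255,cv2.NORM_MINMAX).astype(np.uint8),0,255,cv2.THRESH_OTSU)
    mk=(cv2.normalize(d,None,0,255,cv2.NORM_MINMAX)>t).astype(np.uint8)
    c=max(cv2.findContours(mk,0,cv2.CHAIN_APPROX_NONE)[0],key=cv2.contourArea)
    P=np.array([onz(m,q+[x0,y0],.012)[:2] for q in c[:,0].astype(float)]).astype(np.float32)
    # side edges & front edge in approx jig axes
    c0=np.array([.530,.197]);e=np.array([np.cos(.147),np.sin(.147)]);n=np.array([-e[1],e[0]])
    u=(P-c0)@e; v=(P-c0)@n
    print(name,"rect",cv2.minAreaRect(P),"u",u.min().round(4),"v",v.min().round(4),v.max().round(4))
    for nm,s in [("front",(abs(u+.085)<.008)&(abs(v)<.045)),("left",(abs(v-.055)<.009)&(u<0)&(u>-.075)),("right",(abs(v+.055)<.009)&(u<0)&(u>-.075))]:
        if s.sum()<5: print(nm,"few");continue
        if nm=="front": k=np.polyfit(v[s],u[s],1); print(nm,"u0",k[1].round(4),"ang",(-np.degrees(k[0])).round(2),s.sum())
        else: k=np.polyfit(u[s]+.0375,v[s],1); print(nm,"v at u=-37",k[1].round(4),"ang",np.degrees(k[0]).round(2),s.sum())
fit(eyes.camera_model("top"),"pics/t0.png",(182,205,245,270),"top")
m=eyes.camera_model("wrist"); m["camera_from_world"]=np.load("w0.npy")
fit(m,"pics/w0.png",(255,170,400,280),"w0")
q=[onz(m,x,.012) for x in [(280,200),(290,258)]]; print(q)
```

```text
8.85 [-0.358 -0.238  2.269  0.622  0.433 -2.401] [ 0.55932456 -0.00243561  0.21516377]
top rect ((0.5364930629730225, 0.2001180797815323), (0.1828547716140747, 0.11215100437402725), 7.4661664962768555) u -0.085 v -0.0548 0.059
front u0 -0.0832 ang -1.2 30
left v at u=-37 0.0571 ang -1.62 24
right v at u=-37 -0.0517 ang -1.34 25
w0 rect ((0.5433189868927002, 0.18129876255989075), (0.16540877521038055, 0.2108842134475708), 88.80671691894531) u -0.0871 v -0.1166 0.0583
front u0 -0.0858 ang -1.0 59
left v at u=-37 0.0569 ang -1.12 47
right v at u=-37 -0.0523 ang -1.36 46
[array([0.45265829, 0.23252289, 0.012     ]), array([0.46509387, 0.14387428, 0.012     ])]
```

```bash
cat >> h.py <<'E'
O=np.array([.5303,.1988,0]);e=np.array([.9923,.1237,0])
RF=Rt(.124,np.radians(45),1)
E
python3 - <<'E'
from h import *
delta(O-.04*e+[0,0,.16],RF)
E
```

```text
d [ 0.0887  0.1958 -0.01  ] r [-0.0902 -0.0014 -0.0935] deg 7.4
```

>>> {"api": "drive_tool", "payload": {
  "commands": [
    {"dx": 0.015,"dy": 0.033,"dz": -0.002,"rx": -0.09,"ry": -0.001,"rz": -0.093,"grip": 1},
    {"dx": 0.03,"dy": 0.066,"dz": -0.004,"rx": -0.09,"ry": -0.001,"rz": -0.093,"grip": 1},
    {"dx": 0.045,"dy": 0.1,"dz": -0.006,"rx": -0.09,"ry": -0.001,"rz": -0.093,"grip": 1},
    {"dx": 0.06,"dy": 0.135,"dz": -0.007,"rx": -0.09,"ry": -0.001,"rz": -0.093,"grip": 1},
    {"dx": 0.075,"dy": 0.17,"dz": -0.009,"rx": -0.09,"ry": -0.001,"rz": -0.093,"grip": 1},
    {"dx": 0.089,"dy": 0.196,"dz": -0.01,"rx": -0.09,"ry": -0.001,"rz": -0.093,"grip": 1},
    {"dx": 0.089,"dy": 0.196,"dz": -0.01,"rx": -0.09,"ry": -0.001,"rz": -0.093,"grip": 1},
    {"dx": 0.089,"dy": 0.196,"dz": -0.01,"rx": -0.09,"ry": -0.001,"rz": -0.093,"grip": 1}
  ]
}}

```text
time_s: 9.65
tool_pos: [0.4898, 0.1956, 0.1596]
orientation: [0.381, -0.056, 0.922, 0.025]
contact_force: [-0.6, -1.1, -2.4]
finger_gap: 0.0574
grip_force: 39.9
```

Run:
```python
from h import *
p,r,o=pose(); print(o["time_s"],o["joint_pos"].round(3),p,o["contact_force"])
delta(O-.04*e+[0,0,.06],RF)
```

```text
9.65 [ 0.177 -0.166  2.353 -0.209  0.175 -1.325] [0.48979044 0.19564219 0.15957392] [-0.63835896 -1.10291266 -2.41275216]
d [ 0.0699 -0.0021  0.0709] r [ 0.0009 -0.0009 -0.0027] deg 0.2
```

Run:
```python
from h import *
delta(O-.033*e+[0,0,.12],Rt(.124,np.radians(60),1))
```

```text
d [ 0.0226 -0.002   0.0334] r [ 0.0012  0.2609 -0.0026] deg 15.0
```

>>> {"api": "drive_tool", "payload": {
  "commands": [
    {"dx": 0,"dy": 0,"dz": 0,"rx": 0,"ry": 0.13,"rz": 0,"grip": 1},
    {"dx": 0,"dy": 0,"dz": 0,"rx": 0,"ry": 0.26,"rz": 0,"grip": 1},
    {"dx": 0.011,"dy": -0.002,"dz": 0.016,"rx": 0.001,"ry": 0.261,"rz": -0.003,"grip": 1},
    {"dx": 0.023,"dy": -0.002,"dz": 0.033,"rx": 0.001,"ry": 0.261,"rz": -0.003,"grip": 1},
    {"dx": 0.023,"dy": -0.002,"dz": 0.033,"rx": 0.001,"ry": 0.261,"rz": -0.003,"grip": 1},
    {"dx": 0.023,"dy": -0.002,"dz": 0.033,"rx": 0.001,"ry": 0.261,"rz": -0.003,"grip": 1}
  ]
}}

```text
time_s: 10.25
tool_pos: [0.4973, 0.1937, 0.1204]
orientation: [0.258, -0.06, 0.964, 0.015]
contact_force: [0.0, 0.0, -2.3]
finger_gap: 0.0576
grip_force: 39.9
```

Run:
```python
from h import *
p,r,o=pose(); print(o["time_s"],o["joint_pos"].round(3),p,o["contact_force"])
delta(O-.033*e+[0,0,.055],Rt(.124,np.radians(60),1))
```

```text
10.25 [ 0.16  -0.016  2.192 -0.045  0.443 -1.5  ] [0.49731641 0.19371683 0.12035355] [ 0.03230329  0.03489124 -2.3385658 ]
d [0.0323 0.0011 0.0568] r [-0.001  -0.0005  0.0013] deg 0.1
```

>>> {"api": "drive_tool", "payload": {
  "commands": [
    {"dx": 0.01,"dy": 0.001,"dz": 0.017,"rx": 0,"ry": 0,"rz": 0,"grip": 1},
    {"dx": 0.02,"dy": 0.001,"dz": 0.035,"rx": 0,"ry": 0,"rz": 0,"grip": 1},
    {"dx": 0.028,"dy": 0.001,"dz": 0.049,"rx": 0,"ry": 0,"rz": 0,"grip": 1},
    {"dx": 0.032,"dy": 0.001,"dz": 0.057,"rx": 0,"ry": 0,"rz": 0,"grip": 1},
    {"dx": 0.032,"dy": 0.001,"dz": 0.057,"rx": 0,"ry": 0,"rz": 0,"grip": 1},
    {"dx": 0.032,"dy": 0.001,"dz": 0.057,"rx": 0,"ry": 0,"rz": 0,"grip": 1}
  ]
}}

```text
time_s: 10.85
tool_pos: [0.4992, 0.1955, 0.0567]
orientation: [0.26, -0.062, 0.964, 0.015]
contact_force: [-0.0, 0.1, -2.0]
finger_gap: 0.0575
grip_force: 39.9
```

Run:
```python
from h import *
p,r,o=pose(); print(o["time_s"],o["joint_pos"].round(3),p,o["contact_force"])
delta(O-.033*e+[0,0,.049],Rt(.124,np.radians(60),1))
delta(O-.042*e+[0,0,.0415],Rt(.124,np.radians(60),1))
```

```text
10.85 [ 0.164  0.145  2.206 -0.078  0.265 -1.465] [0.49922059 0.19545503 0.05669044] [-0.0152134   0.05106526 -2.03981739]
d [ 0.0054 -0.0005  0.0058] r [-0.0005  0.003   0.0036] deg 0.3
d [ 0.0169 -0.0005  0.0077] r [-0.0005  0.003   0.0036] deg 0.3
```

>>> {"api": "drive_tool", "payload": {
  "commands": [
    {"dx": 0.002,"dy": 0,"dz": 0.0035,"rx": 0,"ry": 0,"rz": 0,"grip": 1},
    {"dx": 0.003,"dy": 0,"dz": 0.0052,"rx": 0,"ry": 0,"rz": 0,"grip": 1},
    {"dx": 0.0035,"dy": 0,"dz": 0.006,"rx": 0,"ry": 0,"rz": 0,"grip": 1},
    {"dx": 0.0035,"dy": 0,"dz": 0.006,"rx": 0,"ry": 0,"rz": 0,"grip": 1},
    {"dx": 0.0035,"dy": 0,"dz": 0.006,"rx": 0,"ry": 0,"rz": 0,"grip": 1}
  ],
  "squeeze": 12
}}

```text
time_s: 11.35
tool_pos: [0.4996, 0.196, 0.0502]
orientation: [0.261, -0.062, 0.963, 0.016]
contact_force: [-2.5, 1.2, 4.5]
finger_gap: 0.0577
grip_force: 12.0
```

>>> {"api": "drive_tool", "payload": {
  "commands": [
    {"dx": 0.0005,"dy": 0,"dz": 0.001,"rx": 0,"ry": 0,"rz": 0,"grip": 1},
    {"dx": 0.001,"dy": 0,"dz": 0.0017,"rx": 0,"ry": 0,"rz": 0,"grip": 1},
    {"dx": 0.001,"dy": 0,"dz": 0.0017,"rx": 0,"ry": 0,"rz": 0,"grip": 1}
  ]
}}

```text
time_s: 11.65
tool_pos: [0.4998, 0.1963, 0.0488]
orientation: [0.261, -0.062, 0.963, 0.016]
contact_force: [-7.8, 1.8, 11.5]
finger_gap: 0.0578
grip_force: 12.0
```

>>> {"api": "drive_tool", "payload": {
  "commands": [
    {"dx": 0.0013,"dy": 0,"dz": -0.0008,"rx": 0,"ry": 0,"rz": 0,"grip": 1},
    {"dx": 0.0026,"dy": 0,"dz": -0.0015,"rx": 0,"ry": 0,"rz": 0,"grip": 1},
    {"dx": 0.0037,"dy": 0,"dz": -0.0016,"rx": 0,"ry": 0,"rz": 0,"grip": 1},
    {"dx": 0.0048,"dy": 0,"dz": -0.0016,"rx": 0,"ry": 0,"rz": 0,"grip": 1},
    {"dx": 0.0048,"dy": 0,"dz": -0.0016,"rx": 0,"ry": 0,"rz": 0,"grip": 1}
  ],
  "squeeze": 6
}}

```text
time_s: 12.15
tool_pos: [0.4933, 0.1947, 0.0456]
orientation: [0.259, -0.062, 0.964, 0.015]
contact_force: [-1.3, 0.6, 0.2]
finger_gap: 0.058
grip_force: 6.0
```

Run:
```python
from h import *
p,r,o=pose(); print(o["time_s"],o["joint_pos"].round(3),p,o["contact_force"],o["torque"],o["grip_force"],((p-O)@e).round(4))
m,im=snap("wrist","w5")
```

```text
12.15 [ 0.164  0.164  2.219 -0.089  0.235 -1.453] [0.49328419 0.19472566 0.04556833] [-1.29093424  0.63769475  0.18817818] [0.16658636 0.34281883 0.03518706] 6.001214571297169 -0.0372
```

>>> {"api": "drive_tool", "payload": {
  "commands": [
    {"dx": 0.0013,"dy": 0,"dz": 0.0003,"rx": 0,"ry": 0,"rz": 0,"grip": 1},
    {"dx": 0.0026,"dy": 0,"dz": 0.0005,"rx": 0,"ry": 0,"rz": 0,"grip": 1},
    {"dx": 0.0037,"dy": 0,"dz": 0.0007,"rx": 0,"ry": 0,"rz": 0,"grip": 1},
    {"dx": 0.0037,"dy": 0,"dz": 0.0007,"rx": 0,"ry": 0,"rz": 0,"grip": 1}
  ]
}}

```text
time_s: 12.6
tool_pos: [0.4904, 0.1944, 0.0431]
orientation: [0.259, -0.062, 0.964, 0.015]
contact_force: [-1.5, 1.0, 0.3]
finger_gap: 0.0581
grip_force: 6.0
```

>>> {"api": "drive_tool", "payload": {
  "commands": [
    {"dx": 0.0005,"dy": 0,"dz": 0.0005,"rx": 0,"ry": 0,"rz": 0,"grip": 1},
    {"dx": 0.0009,"dy": 0,"dz": 0.001,"rx": 0,"ry": 0,"rz": 0,"grip": 1},
    {"dx": 0.0009,"dy": 0,"dz": 0.001,"rx": 0,"ry": 0,"rz": 0,"grip": 1}
  ]
}}

```text
time_s: 12.9
tool_pos: [0.4907, 0.1944, 0.0423]
orientation: [0.26, -0.062, 0.964, 0.015]
contact_force: [-3.8, -0.4, 5.4]
finger_gap: 0.0578
grip_force: 6.0
```

Run:
```python
from h import *
p,r,o=pose(); print(o["time_s"],p,o["contact_force"],o["torque"],o["grip_force"],((p-O)@e).round(4))
m,im=snap("scene","s6");m2,im2=snap("top","t6");m3,im3=snap("wrist","w6")
u,v=proj(m,O+[-.01,0,.04]).astype(int);u2,v2=proj(m2,O+[-.01,0,.04]).astype(int)
a=cv2.resize(im[v-40:v+40,u-40:u+40,::-1],(400,400),interpolation=cv2.INTER_CUBIC)
b=cv2.resize(im3[60:340,140:420,::-1],(400,400),interpolation=cv2.INTER_CUBIC)
cv2.imwrite("pics/c6.png",cv2.convertScaleAbs(np.hstack([a,b]),alpha=1.4))
```

```text
12.9 [0.49072096 0.19440042 0.04233514] [-3.79620863 -0.39829086  5.43861301] [0.12320279 0.24141918 0.09881792] 6.00493960082531 -0.0398
```

View pics/c6.png

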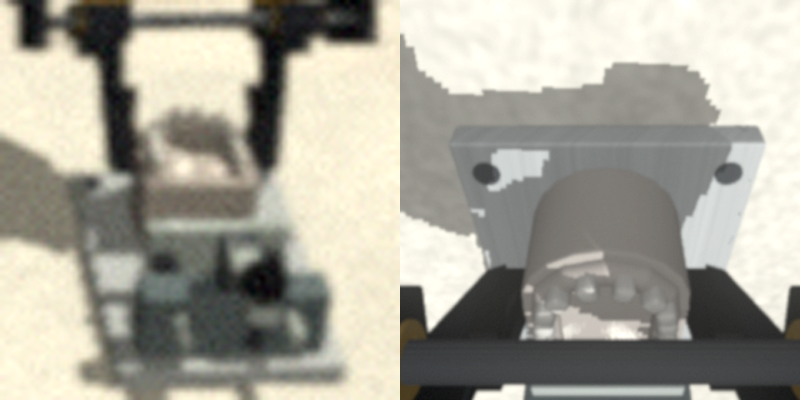

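The cast stands upright on the bed, teeth up, square and centred between the bed corners in the wrist view (cast at about 607, corners at 450 and 765). I regrip firmly, ease the downward load and move towards the stop.

>>> {"api": "drive_tool", "payload": {
  "commands": [
    {"dx": 0,"dy": 0,"dz": 0,"rx": 0,"ry": 0,"rz": 0,"grip": 1},
    {"dx": 0,"dy": 0,"dz": 0,"rx": 0,"ry": 0,"rz": 0,"grip": 1},
    {"dx": -0.0002,"dy": 0,"dz": -0.0004,"rx": 0,"ry": 0,"rz": 0,"grip": 1},
    {"dx": -0.0002,"dy": 0,"dz": -0.0004,"rx": 0,"ry": 0,"rz": 0,"grip": 1}
  ],
  "squeeze": 40
}}

```text
time_s: 13.45
tool_pos: [0.4904, 0.1943, 0.0424]
orientation: [0.259, -0.062, 0.964, 0.015]
contact_force: [-0.9, 0.2, 2.0]
finger_gap: 0.0575
grip_force: 40.0
```

Run:
```python
from h import *
p,r,o=pose(); print(o["time_s"],o["joint_pos"].round(3),p,o["contact_force"],o["torque"],o["grip_force"],((p-O)@e).round(4))
delta(O-.015*e+[0,0,p[2]],Rt(.124,np.radians(60),1))
```

```text
13.45 [ 0.164  0.168  2.226 -0.094  0.225 -1.448] [0.49038251 0.19426159 0.04236212] [-0.94719985  0.22414664  1.97070144] [0.00190245 0.36142605 0.00239511] 40.00156179070473 -0.0402
d [-0.0218 -0.0005  0.0126] r [-0.0006  0.0015  0.004 ] deg 0.2
```

>>> {"api": "drive_tool", "payload": {
  "commands": [
    {"dx": -0.0035,"dy": 0,"dz": 0.002,"rx": 0,"ry": 0,"rz": 0.002,"grip": 1},
    {"dx": -0.007,"dy": 0,"dz": 0.004,"rx": 0,"ry": 0,"rz": 0.003,"grip": 1},
    {"dx": -0.0105,"dy": 0,"dz": 0.006,"rx": 0,"ry": 0,"rz": 0.003,"grip": 1},
    {"dx": -0.014,"dy": -0.0005,"dz": 0.008,"rx": 0,"ry": 0,"rz": 0.003,"grip": 1},
    {"dx": -0.0175,"dy": -0.0005,"dz": 0.01,"rx": 0,"ry": 0,"rz": 0.003,"grip": 1},
    {"dx": -0.0195,"dy": -0.0005,"dz": 0.0112,"rx": 0,"ry": 0,"rz": 0.003,"grip": 1},
    {"dx": -0.0195,"dy": -0.0005,"dz": 0.0112,"rx": 0,"ry": 0,"rz": 0.003,"grip": 1},
    {"dx": -0.0195,"dy": -0.0005,"dz": 0.0112,"rx": 0,"ry": 0,"rz": 0.003,"grip": 1}
  ]
}}

```text
time_s: 14.25
tool_pos: [0.5128, 0.1967, 0.0424]
orientation: [0.259, -0.06, 0.964, 0.016]
contact_force: [0.7, 0.1, -1.9]
finger_gap: 0.058
grip_force: 40.0
```

```bash
cat >> h.py <<'E'
def stat():
    p,r,o=pose(); n=np.array([-e[1],e[0],0]); f=o["contact_force"]
    print("t",o["time_s"],"u,v,z",((p-O)@e).round(4),((p-O)@n).round(4),p[2].round(4),"F u,v,z",(f@e).round(1),(f@n).round(1),f[2].round(1),"grip",o["grip_force"].round(1),o["finger_gap"].round(4),"T",o["torque"].round(2))
    delta(p,Rt(.124,np.radians(60),1))
E
python3 -c "from h import *;stat()"
```

```text
Traceback (most recent call last):
  File "h.py", line 27, in stat
    print("t",o["time_s"],"u,v,z",((p-O)@e).round(4),((p-O)@n).round(4),p[2].round(4),"F u,v,z",(f@e).round(1),(f@n).round(1),f[2].round(1),"grip",o["grip_force"].round(1),o["finger_gap"].round(4),"T",o["torque"].round(2))
                                                                                                                                                   ^^^^^^^^^^^^^^^^^^^^^
AttributeError: 'float' object has no attribute 'round'
```

>>> {"api": "drive_tool", "payload": {
  "commands": [
    {"dx": -0.0017,"dy": 0,"dz": 0.0012,"rx": 0,"ry": 0,"rz": 0,"grip": 1},
    {"dx": -0.0033,"dy": 0,"dz": 0.0022,"rx": 0,"ry": 0,"rz": 0,"grip": 1},
    {"dx": -0.005,"dy": 0,"dz": 0.0032,"rx": 0,"ry": 0,"rz": 0,"grip": 1},
    {"dx": -0.005,"dy": 0,"dz": 0.0032,"rx": 0,"ry": 0,"rz": 0,"grip": 1},
    {"dx": -0.005,"dy": 0,"dz": 0.0032,"rx": 0,"ry": 0,"rz": 0,"grip": 1}
  ]
}}

```text
time_s: 14.75
tool_pos: [0.519, 0.1975, 0.0424]
orientation: [0.259, -0.06, 0.964, 0.016]
contact_force: [1.1, 0.4, -1.1]
finger_gap: 0.0579
grip_force: 40.0
```

```bash
sed -i 's/o\["grip_force"\].round(1),o\["finger_gap"\].round(4)/o["grip_force"],o["finger_gap"]/' h.py; python3 -c "from h import *;stat()"
```

```text
t 14.75 u,v,z -0.0114 0.0001 0.0424 F u,v,z 1.2 0.3 -1.1 grip 39.998252391815186 0.05785429606033739 T [-0.01  0.23  0.07]
d [0. 0. 0.] r [-0.0005  0.0023  0.0011] deg 0.1
```

>>> {"api": "drive_tool", "payload": {
  "commands": [
    {"dx": -0.0015,"dy": 0,"dz": 0.001,"rx": 0,"ry": 0,"rz": 0,"grip": 1},
    {"dx": -0.003,"dy": 0,"dz": 0.0019,"rx": 0,"ry": 0,"rz": 0,"grip": 1},
    {"dx": -0.0043,"dy": 0,"dz": 0.0027,"rx": 0,"ry": 0,"rz": 0,"grip": 1},
    {"dx": -0.0043,"dy": 0,"dz": 0.0027,"rx": 0,"ry": 0,"rz": 0,"grip": 1},
    {"dx": -0.0043,"dy": 0,"dz": 0.0027,"rx": 0,"ry": 0,"rz": 0,"grip": 1}
  ]
}}

```text
time_s: 15.25
tool_pos: [0.5239, 0.1982, 0.0424]
orientation: [0.259, -0.06, 0.964, 0.016]
contact_force: [-3.9, -1.0, 5.2]
finger_gap: 0.0578
grip_force: 40.0
```

```bash
python3 -c "from h import *;stat()"
```

```text
t 15.25 u,v,z -0.0065 0.0002 0.0424 F u,v,z -4.0 -0.5 5.2 grip 40.00229313969612 0.05780199689881095 T [-0.1   0.38  0.05]
d [0. 0. 0.] r [-0.0004  0.0021  0.0013] deg 0.1
```

>>> {"api": "drive_tool", "payload": {
  "commands": [
    {"dx": -0.0019,"dy": 0,"dz": 0.0007,"rx": 0,"ry": 0,"rz": 0,"grip": 1},
    {"dx": -0.0032,"dy": 0,"dz": 0.0014,"rx": 0,"ry": 0,"rz": 0,"grip": 1},
    {"dx": -0.0045,"dy": 0,"dz": 0.0021,"rx": 0,"ry": 0,"rz": 0,"grip": 1},
    {"dx": -0.0045,"dy": 0,"dz": 0.0021,"rx": 0,"ry": 0,"rz": 0,"grip": 1},
    {"dx": -0.0045,"dy": 0,"dz": 0.0021,"rx": 0,"ry": 0,"rz": 0,"grip": 1}
  ]
}}

```text
time_s: 15.75
tool_pos: [0.5278, 0.1987, 0.0423]
orientation: [0.259, -0.061, 0.964, 0.016]
contact_force: [-8.8, -1.7, 8.8]
finger_gap: 0.0578
grip_force: 40.0
```

```bash
python3 -c "from h import *;stat()"
```

```text
t 15.75 u,v,z -0.0025 0.0002 0.0423 F u,v,z -9.0 -0.6 8.8 grip 40.008007138967514 0.05779261518237358 T [-0.25  0.63  0.01]
d [0. 0. 0.] r [-0.0005  0.0004  0.0016] deg 0.1
```

>>> {"api": "drive_tool", "payload": {
  "commands": [
    {"dx": -0.0004,"dy": 0,"dz": -0.0006,"rx": 0,"ry": 0,"rz": 0,"grip": 1},
    {"dx": -0.0017,"dy": 0,"dz": 0.0002,"rx": 0,"ry": 0,"rz": 0,"grip": 1},
    {"dx": -0.003,"dy": 0,"dz": 0.0009,"rx": 0,"ry": 0,"rz": 0,"grip": 1},
    {"dx": -0.003,"dy": 0,"dz": 0.0009,"rx": 0,"ry": 0,"rz": 0,"grip": 1},
    {"dx": -0.003,"dy": 0,"dz": 0.0009,"rx": 0,"ry": 0,"rz": 0,"grip": 1}
  ]
}}

```text
time_s: 16.25
tool_pos: [0.5301, 0.199, 0.0424]
orientation: [0.258, -0.061, 0.964, 0.016]
contact_force: [-9.0, -0.6, 7.6]
finger_gap: 0.0574
grip_force: 40.0
```

```bash
python3 -c "from h import *;stat()"
```

```text
t 16.25 u,v,z -0.0002 0.0002 0.0424 F u,v,z -9.0 0.5 7.6 grip 40.009183287620544 0.05738594098289109 T [-0.24  0.95  0.1 ]
d [0. 0. 0.] r [-0.0005 -0.0014  0.0017] deg 0.1
```

>>> {"api": "drive_tool", "payload": {
  "commands": [
    {"dx": -0.0005,"dy": 0,"dz": -0.0009,"rx": 0,"ry": 0,"rz": 0,"grip": 1},
    {"dx": -0.0005,"dy": 0,"dz": -0.0009,"rx": 0,"ry": 0,"rz": 0,"grip": 1},
    {"dx": -0.0005,"dy": 0,"dz": -0.0009,"rx": 0,"ry": 0,"rz": 0,"grip": 1},
    {"dx": -0.0005,"dy": 0,"dz": -0.0009,"rx": 0,"ry": 0,"rz": 0,"grip": 1}
  ]
}}

```text
time_s: 16.65
tool_pos: [0.5292, 0.1989, 0.0425]
orientation: [0.257, -0.061, 0.964, 0.015]
contact_force: [-7.3, -0.1, 2.9]
finger_gap: 0.0578
grip_force: 40.0
```

```bash
python3 -c "from h import *;stat()"
```

```text
t 16.65 u,v,z -0.0011 0.0002 0.0425 F u,v,z -7.2 0.8 2.9 grip 40.00653460621834 0.05782115209392983 T [-0.08  1.09  0.15]
d [0. 0. 0.] r [-0.0006 -0.0036  0.0016] deg 0.2
```

>>> {"api": "drive_tool", "payload": {
  "commands": [
    {"dx": -0.0013,"dy": 0,"dz": 0.0007,"rx": 0,"ry": 0,"rz": 0,"grip": 1},
    {"dx": -0.0026,"dy": 0,"dz": 0.0013,"rx": 0,"ry": 0,"rz": 0,"grip": 1},
    {"dx": -0.0026,"dy": 0,"dz": 0.0013,"rx": 0,"ry": 0,"rz": 0,"grip": 1},
    {"dx": -0.0026,"dy": 0,"dz": 0.0013,"rx": 0,"ry": 0,"rz": 0,"grip": 1}
  ]
}}

```text
time_s: 17.05
tool_pos: [0.5318, 0.1992, 0.0424]
orientation: [0.256, -0.061, 0.965, 0.015]
contact_force: [-7.5, -1.1, 0.7]
finger_gap: 0.0575
grip_force: 40.0
```

Run:
```python
from h import *
stat()
m,im=snap("scene","s7")
for P in [(20,0,53),(32.5,0,53),(28,0,53),(40.5,0,53)]:
    n=np.array([-e[1],e[0],0]);print(P,proj(m,O+P[0]/1e3*e+[0,0,P[2]/1e3]).round(1))
```

```text
t 17.05 u,v,z 0.0015 0.0002 0.0424 F u,v,z -7.6 -0.2 0.7 grip 40.00833794474602 0.05745308495559709 T [-0.08  1.13  0.24]
d [0. 0. 0.] r [-0.0006 -0.0042  0.0017] deg 0.3
(20, 0, 53) [364.4 208.1]
(32.5, 0, 53) [365.4 211.1]
(28, 0, 53) [365. 210.]
(40.5, 0, 53) [366. 213.]
```

Run:
```python
from h import *
a=cv2.cvtColor(cv2.imread("pics/w6.png"),6).astype(np.float32)
F=[]
for i in range(5):
    m,im=snap("wrist","w7"); o=bot.get_obs(); f=o["contact_force"]; F.append([f@e,f[2]])
print(np.round(F,1).tolist())
b=cv2.cvtColor(im[:,:,::-1].copy(),6).astype(np.float32)
# cast region in w6: x 140+(525-400)/400*280.. ; y 60+170*.7..
x0,x1,y0,y1=225,345,180,298
T=a[y0+8:y1-8,x0+8:x1-8]
r=cv2.matchTemplate(b[y0-4:y1+4,x0-4:x1+4],T,cv2.TM_CCOEFF_NORMED); _,s,_,l=cv2.minMaxLoc(r); print("cast shift px",l[0]-12,l[1]-12,round(s,3))
stat()
```

```text
[[-8.5, 1.1], [-8.2, 1.3], [-8.3, 1.5], [-8.4, 0.6], [-8.4, 1.5]]
cast shift px 0 0 0.973
t 17.35 u,v,z 0.0015 0.0002 0.0424 F u,v,z -8.4 0.7 1.5 grip 40.008264631032944 0.05750014899064415 T [-0.06  1.21  0.17]
d [0. 0. 0.] r [-0.0006 -0.0042  0.0018] deg 0.3
```

>>> {"api": "drive_tool", "payload": {
  "commands": [
    {"dx": -0.0009,"dy": 0,"dz": 0.0005,"rx": 0,"ry": 0,"rz": 0,"grip": 1},
    {"dx": -0.0009,"dy": 0,"dz": 0.0005,"rx": 0,"ry": 0,"rz": 0,"grip": 1},
    {"dx": -0.0009,"dy": 0,"dz": 0.0005,"rx": 0,"ry": 0,"rz": 0,"grip": 1},
    {"dx": -0.0009,"dy": 0,"dz": 0.0005,"rx": 0,"ry": 0,"rz": 0,"grip": 1}
  ]
}}

```text
time_s: 17.75
tool_pos: [0.5326, 0.1993, 0.0424]
orientation: [0.256, -0.061, 0.965, 0.015]
contact_force: [-10.0, -1.8, 3.7]
finger_gap: 0.0575
grip_force: 40.0
```

Run:
```python
from h import *
F=[]
for i in range(6):
    m,im=snap("scene","s8"); o=bot.get_obs(); f=o["contact_force"]; F.append([f@e,f[2]])
print(np.round(F,1).tolist()); stat()
a=cv2.imread("pics/s0.png");n=np.array([-e[1],e[0],0])
# stop plate shift: dark/bright profile at its right and left visible ends (|v|~31 mm), top edge, before vs after
b=im[:,:,::-1]
for v in (-.032,.032):
    c=proj(m,O+.026*e+v*n+[0,0,.053]).round().astype(int); print(v,c)
    for q in (cv2.imread("pics/s6.png"),b): print(q[c[1]-7:c[1]+8,c[0]-1:c[0]+2].mean((1,2)).round(0).astype(int).tolist())
```

```text
[[-9.7, 4.1], [-10.4, 3.6], [-9.3, 3.6], [-10.9, 3.4], [-9.7, 2.4], [-8.8, 2.2]]
t 18.05 u,v,z 0.0024 0.0002 0.0424 F u,v,z -8.8 0.8 2.2 grip 40.010244995355606 0.057341880046115914 T [-0.19  1.24  0.23]
d [0. 0. 0.] r [-0.0006 -0.0044  0.0018] deg 0.3
-0.032 [352 210]
[77, 73, 72, 75, 74, 84, 101, 105, 87, 71, 70, 68, 63, 52, 51]
[50, 49, 50, 55, 53, 56, 57, 63, 76, 86, 83, 69, 63, 67, 66]
0.032 [378 209]
[156, 154, 151, 152, 148, 147, 141, 134, 116, 98, 89, 91, 91, 84, 74]
[21, 22, 24, 22, 28, 40, 80, 124, 140, 137, 126, 95, 83, 81, 76]
```

```bash
python3 -c "
from workcell import bot
print(bot.hand_in())"
```

```text
the job is handed in; nothing more can be done
None
```

I handed the job in at about 18 s. The cast stands upright, teeth up, on the jig bed, and the gripper is still pressing its heel square and centred against the stop at about 10 N, with the plate pushed back about 11–13 mm (camera estimate).

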